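# Find the hidden bearer under the slat deck and stand the weight on it

### The job

The slats of the low deck are sprung and give way, but one bearer bar is hidden somewhere beneath them. First press gently along the slats with the fingers to feel where they stop giving, then fetch the steel weight and stand it upright on the slats right above the bearer so that it is carried there and never sinks in. Leave the bottle, the timer and the rubber bung alone.

Things in the scene. Friction and masses are not known exactly. Their poses are not given: they have to be found in the camera images.
- deck: Low grey steel trough fixed to the bench, 150 mm along its x, 264 mm along its y, 46 mm high; origin at the centre of its underside, z up. Covered by a row of 19 aluminium slats. Unseen below them one steel bearer bar, 14 mm wide in y, lies along x under the whole slat length, its centre line anywhere within y = -75..75 mm of the deck.
- slats (a point): Centre of the field of slats, on their top, axes as the deck. The field reaches x = -60..60, y = -114..114 mm: 19 slats along x at 12 mm pitch. Each slides straight down alone, up to 16 mm, on a soft spring (0.3 N preload, 0.22 N/mm a slat) and returns; lift off between presses, a tool dragged while pressed in catches on the next slat
- slat_left (a point): Middle of the top of the last slat at the +y end. A free slat as all others, except the two or three neighbouring slats that lie (even partly) above the bearer: these go down 0.5 mm freely and then are hard, 9 N per mm in all (the bar lies on rubber; a push of over 25 N is too much)
- rim_left (a point): Middle of the top of the rigid end rim at the +y end, 16 mm wide, 38 mm above the bench and so 8 mm lower than the slats; a like one closes the -y end, and side walls of the same height (12 mm thick, outside x = +-63 mm) run along the deck. They are hard but are not the bearer
- weight_mid (a point): Centre (39 mm above its underside) of the bare steel weight, a loose upright cylinder of 40 mm diameter and 55 mm height with a neck and a small knob (24 mm wide) on it, 78 mm high in all, about 0.65 kg; z is its axis. It stands on the bench to the left or to the right of the deck; grasp it across the cylinder. Standing wrongly on free slats it sinks 4.5 mm or more or leans
- bottle_mid (a point): Centre (39 mm up) of a white plastic bottle, 36 mm diameter, 78 mm high, standing loose on the other side of the deck; to be left alone
- timer: Lab timer lying face up, 66x66x19 mm, loose; origin at the centre of its underside; to be left alone
- bung: Rubber bung, 35 mm diameter, 30 mm high, loose, standing on the bench; origin at the centre of its underside; to be left alone
Not all that is in view belongs to the job. What is shaped like the part that bears weight_mid but blue or green is not meant.

How it is judged:
By the outcome, as a careful person would: the job done as asked, in the order asked, and still so for the second after the job is handed in, with the robot touching nothing.
It also fails if it takes over 72 s, if anything falls off the work surface, if the arm or the gripper's body presses on something with over 40 N, if the wrist force passes 120 N, or if a joint passes its speed limit or range.

### The arm

A 6-joint arm with a two-finger parallel gripper is mounted at the origin on a cart in front of the work surface, level with it; the furniture and walls round the work are solid. World frame = base frame: x ahead of the robot, y to its left, z up, the work surface at z = 0. Lengths are in m, angles in rad, forces in N, time in s.
With the tool pointing down it reaches from about 0.375 to 0.9 m from the base axis. Payload 3.1 kg.
Tool frame: the origin (TCP) lies at the very end of the fingers, on their centre line; the grasp point (between the pads) lies 19 mm behind it (hold_point_z is the distance from the TCP to the grasp point, in m); z points along the fingers, x is the direction in which the jaws open and shut, and the axes are right-handed (so a half turn about z gives the same grasp; the last joint's range is limited). The gripper opens to 87 mm and grips with 3 to 60 N. Pads are 19 mm wide; open, the fingers measure 117 mm over their backs; the gripper's body (75 mm by 190 mm) begins 51 mm behind the grasp point.
Start: joints at [1.062, 0.527, 1.433, -0, 1.181, -0.178], TCP at [0.203, 0.591, 0.223] pointing down, gripper open.
Joint ranges: [-3.08, 3.08], [-0.75, 2.2], [0.22, 2.44], [-1.43, 4.57], [0, 2.65], [-2.85, 2.85]. Speed limits (rad/s): [2.79, 2.79, 3.14, 3.14, 3.14, 3.14].

### API

Orientations are given as a unit quaternion [x, y, z, w].
In Python, from rig import * gives the robot as it stands.
- The arm moves only by the tool carry_out, never from a script. Its argument "deltas" is a list of rows, each a list of 7 numbers: the closure, from -1 (fully open) to 1 (shut), then the shift along the tool's x, y, z in units of 25 mm (1.0 is 25 mm), then the turn, a rotation vector about the tool's x, y, z in degrees. In form: [[jaw, x, y, z, rx, ry, rz], ...]. A call has 1 to 8 rows; each row is the pose to reach, as a shift and turn from the pose commanded when the call began, along the tool's axes at that moment; what a row does not reach only later rows make up. A row lasts 1/10 s, in which the tool goes at most 50 mm and 8.59 degrees, less where a joint would pass 70% of its speed; a pose out of reach is approached as far as the arm can. A call with a gripper value outside its range is refused whole. The fingers move at their own pace and stop on an object; "force" is the grip in N (left out, the last holds). Time passes only in rows, so rows that repeat a pose let the fingers close. It gives the time, the measured TCP pose, the force and the opening at its end, in the units of the state.
- get_obs(): the state, without advancing time (a new reading comes with each control period).
- camera(name): name is "scene" or "side" or "wrist"; returns (picture, depth): 384x512x3 uint8, red, green, blue; 384x512 float32, m along the optical axis (not along the pixel's ray), 0 where there is no reading.
- camera_info(name): a dict with "mtx" (3x3 intrinsics, pixels), "origin" and "rotation" of the camera in the world. Camera axes: x right, y down, z forward; pixel columns grow to the right and rows downward; lengths in m; the calibration is good to about 2 mm. A picture is of the moment at which its call begins: read the wrist's pose just before it. camera_info takes no time and is no camera call; for the wrist camera it gives the pose at the moment of the call.
- hand_in(): hands the job in, once; it reports no verdict.
Trained networks look in the newest picture that a camera, given by its name, has taken for a name from the list of things; names that differ only in an ending like _2 or _b are one class to them, and where a whole thing is asked for, a point or a joint stands for the part that bears it (a point fixed in the world has none). Each returns a list of dicts, best first, with "score" (0 to 1); they miss things now and then, are a little off and sometimes report something else, mostly with a low value. They report only what shows in the picture. A call takes as long as a camera call. They do not tell look-alikes from the thing itself.
- spot_in(camera, target): "pixel" ([row, column] in pixels, amid what is visible of it).
The state is a dict: "time": time; "q": joint angles; "joint_velocities": joint speeds; "joint_torque": joint torques, N m; "position": TCP position; "tool_rot": TCP orientation; "ft_force": force on the tool from outside, world axes, zero at the start; "moment": the same for the moment, N m; "grip_width": finger opening in m.
Only numpy, scipy, OpenCV 4.12 (cv2) and the standard library are available. Lean on these libraries where they do the work, as an engineer would, in place of code of your own. Each camera call takes 0.05 s, during which the arm holds its last target.

## Working session

There is one attempt and no reset: what is moved stays moved. The work goes in short steps, Python scripts to look and compute and a tool call to move; the robot and the scene stay as the last step left them, time stands still between calls to the robot, and variables do not carry over. Pictures are saved under pics/ and viewed, and the job is handed in when it is done.

Besides the shell and the picture viewer there is one more tool, called after "Call:" as a command line: name --pt "numbers of a row" for each row, then --argument value for the rest. carry_out: Moves the arm, as the interface text tells. Its arguments: {"type":"object","properties":{"deltas":{"type":"array"},"force":{"type":"number"}},"required":["deltas"]}

```bash
ls; mkdir -p pics; python3 - <<'E'
from rig import *
import cv2
o=get_obs(); print(o)
for n in ["scene","side","wrist"]:
    p,d=camera(n); cv2.imwrite(f"pics/{n}0.png",p[:,:,::-1]); 
    import numpy as np; np.savez(f"/tmp/{n}0.npz",p=p,d=d,**camera_info(n))
    print(n,camera_info(n))
    for t in ["deck","slats","weight_mid","bottle_mid","timer","bung"]:
        if n!="wrist": print(t,[(r["pixel"],round(r["score"],2)) for r in spot_in(n,t)])
print(get_obs()["time"])
E
```

```text
pics
{'time': 0.0, 'q': array([ 1.06149676e+00,  5.28430779e-01,  1.43391354e+00, -1.85878048e-05,
        1.18140518e+00, -1.78489937e-01]), 'joint_velocities': array([-0.00065361, -0.00066118, -0.00186915, -0.0009111 ,  0.00089979,
        0.00046149]), 'joint_torque': array([ 5.34405099e-04, -4.40044177e+01, -1.76595461e+01,  6.35159388e-02,
        5.81065798e-02, -1.42730578e-04]), 'position': array([0.20260926, 0.59046407, 0.22158981]), 'tool_rot': array([ 8.13879794e-01,  5.81032287e-01, -9.71340591e-04,  4.68579350e-04]), 'ft_force': array([-0.28641673, -0.38130265, -0.11233042]), 'moment': array([0.01858145, 0.0358136 , 0.01122524]), 'grip_width': 0.08684232277536556}
scene {'mtx': array([[351.80040425,   0.        , 251.71566148],
       [  0.        , 351.80040425, 190.00937472],
       [  0.        ,   0.        ,   1.        ]]), 'origin': array([ 0.02162654, -0.59954668,  0.77591998]), 'rotation': array([ 0.85826758, -0.30198901,  0.13489799, -0.39240532])}
deck [([245.3, 286.9], 0.63), ([146.7, 193.7], 0.5)]
slats [([241.0, 290.2], 0.68)]
weight_mid [([175.3, 187.7], 0
[... 262 characters left out ...]
],
       [  0.        ,   0.        ,   1.        ]]), 'origin': array([0.57073889, 1.0751344 , 0.81832205]), 'rotation': array([ 0.0197086 ,  0.88874324, -0.45794676, -0.00563753])}
deck [([172.9, 256.2], 0.58)]
slats [([174.6, 254.5], 0.62)]
weight_mid [([259.7, 244.4], 0.87), ([284.9, 274.9], 0.81), ([258.6, 285.2], 0.75)]
bottle_mid []
timer [([327.3, 231.3], 0.86)]
bung [([230.5, 267.8], 0.7)]
wrist {'mtx': array([[317.57120352,   0.        , 257.43074411],
       [  0.        , 317.57120352, 187.17556067],
       [  0.        ,   0.        ,   1.        ]]), 'origin': array([0.13234653, 0.61381373, 0.38490409]), 'rotation': array([0.80562661, 0.57604771, 0.08062729, 0.1124013 ])}
0.75
```

View pics/scene0.png

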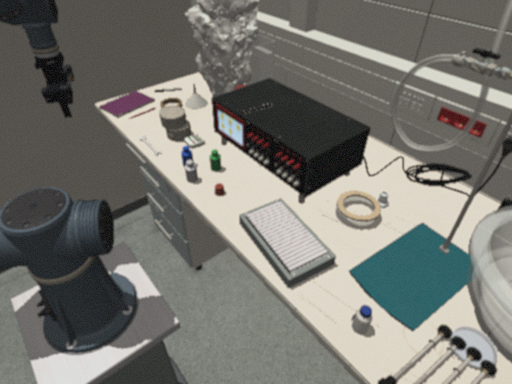

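View pics/side0.png

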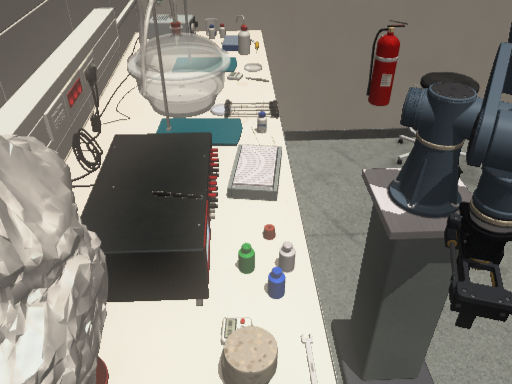

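```bash
python3 - <<'E'
import cv2
s=cv2.imread("pics/side0.png")
cv2.imwrite("pics/sidecrop.png",cv2.resize(s[190:360,180:340],None,fx=3.5,fy=3.5,interpolation=cv2.INTER_CUBIC))
E
```

```text
(no output)
```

View pics/sidecrop.png

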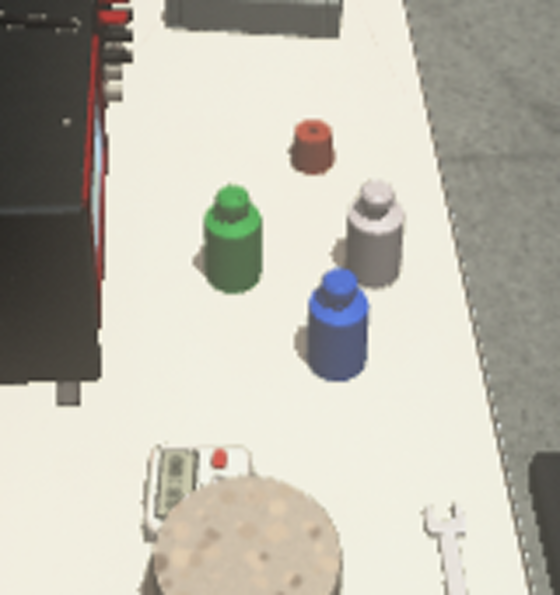

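The side view shows three look-alikes: green (row 258, col 246), blue (284, 276) and bare grey steel (257, 287). The grey one fits "bare steel", and the crop confirms this. The white bottle with the blue cap is on the far side, at scene (318, 362). Next I'll work out the positions.

```bash
cat > h.py <<'E'
import numpy as np, cv2
from scipy.spatial.transform import Rotation as R
def cloud(p,d,mtx,origin,rotation,**k):
    v,u=np.mgrid[0:d.shape[0],0:d.shape[1]]
    P=np.stack([(u-mtx[0,2])/mtx[0,0]*d,(v-mtx[1,2])/mtx[1,1]*d,d],-1)
    W=P@R.from_quat(rotation).as_matrix().T+origin
    W[d<=0]=np.nan
    return W
E
python3 - <<'E'
from h import *
for n in ["scene","side"]:
    z=dict(np.load(f"/tmp/{n}0.npz")); W=cloud(**z)
    if n=="scene": boxes=dict(deck=(195,285,235,340),weight=(155,185,182,198),bottle=(300,335,350,375),green=(148,172,208,222))
    else: boxes=dict(deck=(138,202,222,288),weight=(240,272,277,297),green=(240,275,237,257),blue=(265,300,266,288),bung=(222,240,262,276))
    for k,(a,b,c,e) in boxes.items():
        w=W[a:b,c:e].reshape(-1,3); 
        bz=np.nanmedian(w[w[:,2]<0.012],0)
        m=w[(w[:,2]>(0.035 if k=="deck" else .015))&(w[:,2]<.1)]
        print(n,k,len(m),m.min(0).round(3),m.max(0).round(3),"bench",bz.round(4))
        if k=="deck":
            s=m[m[:,2]>.042]; print("  top z",np.median(s[:,2]),cv2.minAreaRect(s[:,:2].astype(np.float32)*1000), 'all',cv2.minAreaRect(m[:,:2].astype(np.float32)*1000))
        else:
            # cylinder fit: shaft points
            s=m[(m[:,2]>.02)&(m[:,2]<.05)]
            from scipy.optimize import least_squares
            r=.02 if k!="bottle" else .018
            f=least_squares(lambda c:np.hypot(s[:,0]-c[0],s[:,1]-c[1])-r,s[:,:2].mean(0)+(s[:,:2].mean(0)-z["origin"][:2])/np.linalg.norm(s[:,:2].mean(0)-z["origin"][:2])*.015,loss="soft_l1",f_scale=.003)
            print("  fit",f.x.round(4),"top",m[m[:,2]>.07].mean(0).round(4) if (m[:,2]>.07).any() else None)
E
```

```text
scene deck 3818 [ 0.407 -0.278  0.035] [0.745 0.004 0.066] bench [ 0.5726 -0.1104 -0.0006]
  top z 0.04560588761661416 ((545.6723022460938, -139.55670166015625), (240.6978759765625, 210.03477478027344), 80.3240966796875) all ((582.1625366210938, -150.41043090820312), (265.77874755859375, 314.1517028808594), 81.04287719726562)
scene weight 274 [0.428 0.255 0.015] [0.499 0.363 0.078] bench [ 4.502e-01  3.108e-01 -4.000e-04]
  fit [0.4503 0.2828] top [0.4465 0.2739 0.0755]
scene bottle 401 [ 0.446 -0.453  0.015] [ 0.542 -0.416  0.081] bench [ 4.986e-01 -4.150e-01 -1.000e-04]
  fit [ 0.4654 -0.4344] top [ 0.4632 -0.4356  0.0769]
scene green 180 [0.528 0.254 0.015] [0.566 0.29  0.08 ] bench [ 5.792e-01  3.330e-01 -3.000e-04]
  fit [0.5489 0.2774] top [0.5458 0.2728 0.0761]
side deck 2067 [ 0.412 -0.277  0.035] [0.598 0.006 0.052] bench [ 0.5004 -0.1817  0.0006]
  top z 0.046245246955858965 ((508.61602783203125, -137.31494140625), (236.4906005859375, 128.7530975341797), 81.66099548339844) all ((504.82061767578125, -135.36569213867188), (271.693359375, 149.81251525878906), 81.24535369873047)
side weight 390 [0.432 0.262 0.015] [0.484 0.37  0.082] bench [0.4433 0.2249 0.0005]
  fit [0.4511 0.2772] top [0.459  0.3018 0.077 ]
side green 371 [0.532 0.263 0.015] [0.571 0.3   0.081] bench [0.5451 0.2398 0.0006]
  fit [0.5514 0.2768] top [0.5516 0.2815 0.0766]
side blue 428 [0.451 0.29  0.015] [0.504 0.382 0.082] bench [0.4833 0.3439 0.0007]
  fit [0.4847 0.3596] top [0.4854 0.3636 0.0768]
side bung 112 [0.472 0.143 0.015] [0.499 0.177 0.033] bench [0.4888 0.1521 0.0013]
  fit [0.4994 0.1537] top None
```

```bash
cat >> h.py <<'E'
def plan(pos, ang_deg=None, tilt=None):
    from rig import get_obs
    o=get_obs(); M=R.from_quat(o["tool_rot"])
    d=M.inv().apply(np.array(pos)-o["position"])/0.025
    rv=np.zeros(3)
    if ang_deg is not None:
        a=np.radians(ang_deg); x=np.array([np.cos(a),np.sin(a),0]); z=np.array([0,0,-1.]); y=np.cross(z,x)
        T=R.from_matrix(np.stack([x,y,z],1)); rv=(M.inv()*T).as_rotvec(degrees=True)
    print("delta",d.round(3),"turn",rv.round(2),"now",o["position"].round(4),"t",round(o["time"],2),"F",o["ft_force"].round(2),"M",o["moment"].round(3),"q",o["q"].round(2),"w",round(o["grip_width"],4))
C=np.array([.506,-.1365]); YAW=-8.7
def deck(x,y,z):
    a=np.radians(YAW); return [C[0]+x*np.cos(a)-y*np.sin(a),C[1]+x*np.sin(a)+y*np.cos(a),z]
E
python3 - <<'E'
from h import *
for n in ["scene","side"]:
    z=dict(np.load(f"/tmp/{n}0.npz")); W=cloud(**z).reshape(-1,3)
    m=W[(W[:,2]>.09)&(W[:,2]<.25)&(W[:,0]>.4)&(W[:,0]<.9)&(W[:,1]>-.35)&(W[:,1]<.4)]
    for y in np.arange(-.35,.4,.05):
        s=m[(m[:,1]>y)&(m[:,1]<y+.05)]
        if len(s)>5: print(n,round(y,2),len(s),np.percentile(s[:,0],[0,1,5]).round(3),s[:,2].max().round(3))
# rims fit: strip 8mm lower than slats; fit refine deck pose from side (z>.03)
W=cloud(**dict(np.load("/tmp/side0.npz")))[138:202,222:288].reshape(-1,3)
s=W[(W[:,2]>.042)&(W[:,2]<.05)&(W[:,0]<.59)]; print("slats",cv2.minAreaRect(s[:,:2].astype(np.float32)*1000))
W=cloud(**dict(np.load("/tmp/scene0.npz")))[190:290,230:340].reshape(-1,3)
b=W[(W[:,2]>.032)&(W[:,2]<.05)&(W[:,0]<.602)&(W[:,1]<.03)&(W[:,1]>-.3)]; print("deck",cv2.minAreaRect(b[:,:2].astype(np.float32)*1000))
s=b[b[:,2]>.0425]; print("slats",cv2.minAreaRect(s[:,:2].astype(np.float32)*1000))
plan(deck(-.03,.03,.15),YAW)
E
```

```text
scene -0.3 34 [0.838 0.838 0.839] 0.25
scene -0.25 18 [0.837 0.837 0.837] 0.25
scene -0.1 2122 [0.635 0.637 0.639] 0.201
scene -0.05 1174 [0.614 0.617 0.626] 0.201
scene -0.0 1051 [0.615 0.618 0.627] 0.201
scene 0.05 969 [0.616 0.622 0.637] 0.202
scene 0.1 907 [0.615 0.618 0.626] 0.2
scene 0.15 800 [0.616 0.618 0.628] 0.201
scene 0.2 784 [0.633 0.634 0.636] 0.21
scene 0.25 682 [0.633 0.635 0.636] 0.201
scene 0.3 655 [0.633 0.635 0.637] 0.201
scene 0.35 603 [0.633 0.634 0.636] 0.201
side -0.1 422 [0.638 0.639 0.641] 0.202
side -0.05 916 [0.62  0.621 0.631] 0.203
side -0.0 1060 [0.619 0.621 0.63 ] 0.203
side 0.05 1041 [0.621 0.641 0.648] 0.202
side 0.1 1222 [0.621 0.622 0.635] 0.202
side 0.15 1486 [0.62  0.622 0.63 ] 0.202
side 0.2 1449 [0.638 0.639 0.644] 0.212
side 0.25 1650 [0.638 0.639 0.643] 0.206
side 0.3 1813 [0.638 0.64  0.644] 0.202
side 0.35 1783 [0.638 0.638 0.643] 0.202
slats ((508.61602783203125, -137.31494140625), (236.4906005859375, 128.7530975341797), 81.66099548339844)
deck ((501.5440673828125, -137.7139129638672), (265.74871826171875, 151.55055236816406), 80.93822479248047)
slats ((501.29156494140625, -137.31298828125), (229.65579223632812, 121.01457977294922), 80.95883178710938)
delta [-22.623  19.522   2.903] turn [-0.000e+00 -1.000e-02  7.975e+01] now [0.203  0.5911 0.2226] t 0.75 F [ 0.18 -0.77 -1.31] M [ 0.002 -0.043 -0.014] q [ 1.06  0.53  1.43 -0.    1.18 -0.18] w 0.0871
```

```bash
sed -i 's/^C=.*/C=np.array([.502,-.137]); YAW=-9.0/' h.py; python3 -c "
from h import *
plan(deck(-.02,.02,.20),YAW)"
```

```text
delta [-23.011  19.845   0.903] turn [-0.000e+00 -1.000e-02  8.005e+01] now [0.203  0.5911 0.2226] t 0.75 F [ 0.18 -0.77 -1.31] M [ 0.002 -0.043 -0.014] q [ 1.06  0.53  1.43 -0.    1.18 -0.18] w 0.0871
```

Call:
carry_out --pt "1 -11.5 9.9 0 0 0 40" --pt "1 -11.5 9.9 0 0 0 40" --pt "1 -11.5 9.9 0 0 0 40" --pt "1 -11.5 9.9 0 0 0 40" --pt "1 -23 19.8 0.9 0 0 80" --pt "1 -23 19.8 0.9 0 0 80" --pt "1 -23 19.8 0.9 0 0 80" --pt "1 -23 19.8 0.9 0 0 80" --force 20

```text
time: 1.55
position: [0.3519, 0.2181, 0.2148]
tool_rot: [1.0, 0.017, 0.001, -0.0]
ft_force: [1.1, -0.3, 0.2]
grip_width: 0.0309
```

```bash
python3 -c "
from h import *
plan(deck(-.02,.02,.20),YAW)"
```

```text
delta [ 4.878 13.465  0.596] turn [-0.03 -0.08 10.97] now [0.3519 0.2181 0.2148] t 1.55 F [ 1.12 -0.27  0.21] M [-0.099  0.012 -0.005] q [ 0.28  0.26  1.94 -0.    0.94  0.25] w 0.0309
```

Call:
carry_out --pt "1 4.8 13.4 0.6 0 0 11" --pt "1 4.8 13.4 0.6 0 0 11" --pt "1 4.8 13.4 0.6 0 0 11" --pt "1 4.8 13.4 0.6 0 0 11" --pt "1 4.8 13.4 0.6 0 0 11" --pt "1 4.8 13.4 0.6 0 0 11" --pt "1 4.8 13.4 0.6 0 0 11" --pt "1 4.8 13.4 0.6 0 0 11"

```text
time: 2.35
position: [0.4882, -0.1162, 0.2]
tool_rot: [0.997, -0.079, 0.003, 0.002]
ft_force: [-0.1, -0.3, -0.3]
grip_width: 0.0003
```

```bash
python3 - <<'E'
from h import *
from rig import *
plan(deck(-.02,.066,.06),YAW)
p,d=camera("wrist"); i=camera_info("wrist"); cv2.imwrite("pics/w1.png",p[:,:,::-1])
W=cloud(p,d,**i); np.savez("/tmp/w1.npz",p=p,d=d,**i)
w=W.reshape(-1,3); b=w[(w[:,2]>.041)&(w[:,2]<.052)&(w[:,0]<.6)&(w[:,0]>.38)&(w[:,1]<.05)&(w[:,1]>-.33)]
print(len(b),np.median(b[:,2]),cv2.minAreaRect(b[:,:2].astype(np.float32)*1000))
E
```

```text
delta [-0.16  -1.923  5.591] turn [ 0.18 -0.34 -0.01] now [ 0.4882 -0.1162  0.2   ] t 2.35 F [-0.06 -0.28 -0.26] M [-0.082  0.084  0.035] q [-0.46  0.39  1.77 -0.    0.98 -0.3 ] w 0.0003
17676 0.04579059568821678 ((508.4317321777344, -95.22928619384766), (168.9932403564453, 120.26248931884766), 81.0766372680664)
```

View pics/w1.png

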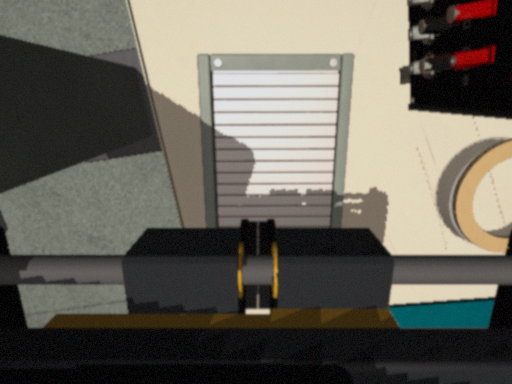

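```bash
python3 - <<'E'
from h import *
z=dict(np.load("/tmp/w1.npz")); W=cloud(**z); g=z["p"].astype(int).sum(2)//3
print(g[50:110,260]); 
for r in [58,62,66,68,70,72,74,76,80]: print(r,W[r,260].round(4))
# slat gap centres along cols 240-300: minima
from scipy.signal import find_peaks
a=np.radians(YAW); D=np.array([-np.sin(a),np.cos(a)])
for c in [262,275,300]:
    col=-cv2.GaussianBlur(z["p"].astype(np.float32).mean(2),(3,3),0)[60:190,c]
    pk=find_peaks(col,prominence=8)[0]+60
    print(c,[(int(r),round(float((W[r,c,:2]-C)@D)*1000,1)) for r in pk])
E
```

```text
[208 207 204 185 158 144 152 152 154 151 152 149 149 148 144 142 146 146
 145 157 186 212 213 203 210 222 225 226 226 224 225 225 224 220 205 174
 167 197 221 226 228 225 225 225 225 225 222 205 176 163 193 220 225 225
 226 224 224 225 223 222]
58 [ 0.5071 -0.0073  0.0382]
62 [ 0.5066 -0.0107  0.0368]
66 [ 0.506  -0.0144  0.0379]
68 [ 0.5058 -0.0162  0.0382]
70 [ 0.5055 -0.018   0.0391]
72 [ 0.5052 -0.0197  0.0382]
74 [ 0.5048 -0.022   0.0454]
76 [ 0.5045 -0.0238  0.0466]
80 [ 0.504  -0.0273  0.046 ]
262 [(86, 103.5), (99, 91.3), (112, 78.9), (124, 67.8), (137, 54.8), (149, 42.9), (160, 32.2), (172, 18.8), (183, 8.1)]
275 [(86, 103.5), (99, 91.4), (112, 79.0), (124, 67.8), (137, 54.9), (149, 43.0), (160, 32.0), (172, 18.9), (183, 7.6)]
300 [(86, 103.6), (99, 91.4), (112, 79.0), (124, 67.8), (136, 56.2), (149, 43.2), (160, 31.8), (172, 19.1), (183, 6.9)]
```

```bash
python3 - <<'E'
import re
s=open('h.py').read(); s=s.replace("C=np.array([.502,-.137])","C=np.array([.5021,-.1363])"); open('h.py','w').write(s)
from h import *
plan(deck(-.02,.078,.053),YAW)
E
```

```text
delta [-0.07  -2.352  5.861] turn [ 0.08 -0.17  0.03] now [ 0.4867 -0.1142  0.1996] t 2.4 F [ 0.03 -0.82 -0.01] M [-0.052  0.032  0.024] q [-0.45  0.39  1.77 -0.    0.98 -0.3 ] w 0.0007
```

Call:
carry_out --pt "1 -0.05 -2.35 3 0 0 0" --pt "1 -0.05 -2.35 3 0 0 0" --pt "1 -0.05 -2.35 5.86 0 0 0" --pt "1 -0.05 -2.35 5.86 0 0 0" --pt "1 -0.05 -2.35 5.86 0 0 0" --pt "1 -0.05 -2.35 5.86 0 0 0"

```text
time: 3.0
position: [0.4918, -0.0509, 0.0534]
tool_rot: [0.997, -0.075, -0.0, -0.0]
ft_force: [-0.1, -0.9, 0.1]
grip_width: 0.0006
```

```bash
python3 -c "
from h import *
plan(deck(-.02,.078,.044),YAW)"
```

```text
delta [0.139 0.19  0.374] turn [-0.02  0.05  0.35] now [ 0.4918 -0.0509  0.0534] t 3.0 F [-0.14 -0.86  0.12] M [-0.095  0.03   0.042] q [-0.33  0.64  1.89  0.    0.61 -0.18] w 0.0006
```

Call:
carry_out --pt "1 0.14 0.19 0 0 0 0" --pt "1 0.14 0.19 0.25 0 0 0" --pt "1 0.14 0.19 0.35 0 0 0" --pt "1 0.14 0.19 0.35 0 0 0"

```text
time: 3.4
position: [0.4959, -0.0576, 0.0448]
tool_rot: [0.997, -0.076, 0.001, 0.0]
ft_force: [0.8, -0.3, 2.8]
grip_width: -0.0001
```

```bash
python3 -c "
from h import *
plan(deck(-.02,.078,.044),YAW)"
```

```text
delta [-0.064 -0.051  0.031] turn [ 0.02 -0.14  0.26] now [ 0.4959 -0.0576  0.0448] t 3.4 F [ 0.85 -0.34  2.76] M [-0.09  -0.1    0.039] q [-0.34  0.66  1.89  0.    0.59 -0.19] w -0.0001
```

Call:
carry_out --pt "1 -0.06 -0.05 0.06 0 0 0" --pt "1 -0.06 -0.05 0.06 0 0 0"

```text
time: 3.6
position: [0.4941, -0.0558, 0.043]
tool_rot: [0.997, -0.076, 0.001, 0.0]
ft_force: [1.8, -1.4, 1.4]
grip_width: 0.0003
```

```bash
python3 -c "
from h import *
for i in range(2): plan(deck(-.02,.078,.044),YAW)"
```

```text
delta [ 0.021  0.01  -0.04 ] turn [ 0.02 -0.07  0.29] now [ 0.4941 -0.0558  0.043 ] t 3.6 F [ 1.78 -1.41  1.41] M [-0.253 -0.1    0.013] q [-0.34  0.66  1.89 -0.    0.59 -0.19] w 0.0003
delta [ 0.021  0.01  -0.04 ] turn [ 0.02 -0.07  0.29] now [ 0.4941 -0.0558  0.043 ] t 3.6 F [ 1.78 -1.41  1.41] M [-0.253 -0.1    0.013] q [-0.34  0.66  1.89 -0.    0.59 -0.19] w 0.0003
```

Call:
carry_out --pt "1 0 0 -0.35 0 0 0" --pt "1 0 0.96 -0.35 0 0 0" --pt "1 0 0.96 -0.3 0 0 0" --pt "1 0 0.96 -0.05 0 0 0" --pt "1 0 0.96 0 0 0 0" --pt "1 0 0.96 0 0 0 0"

```text
time: 4.2
position: [0.4898, -0.079, 0.0425]
tool_rot: [0.997, -0.076, -0.0, 0.0]
ft_force: [-0.8, -1.8, 2.7]
grip_width: 0.0007
```

```bash
python3 -c "
from h import *
plan(deck(-.02,.054,.0435),YAW)"
```

```text
delta [ 0.044  0.026 -0.039] turn [0.01 0.05 0.34] now [ 0.4898 -0.079   0.0425] t 4.2 F [-0.81 -1.76  2.72] M [-0.416  0.154 -0.012] q [-0.39  0.66  1.89 -0.    0.59 -0.23] w 0.0007
```

Pairs at 78 and 54 are free. Next: 30.

Call:
carry_out --pt "1 0 0 -0.35 0 0 0" --pt "1 0 0.98 -0.35 0 0 0" --pt "1 0 0.98 -0.3 0 0 0" --pt "1 0 0.98 -0.05 0 0 0" --pt "1 0 0.98 0 0 0 0" --pt "1 0 0.98 0 0 0 0"

```text
time: 4.8
position: [0.4867, -0.1036, 0.0442]
tool_rot: [0.997, -0.075, 0.001, 0.001]
ft_force: [-2.5, -2.4, 17.2]
grip_width: 0.0003
```

```bash
python3 -c "
from h import *
plan(deck(-.02,.030,.0435),YAW)"
```

```text
delta [ 0.014 -0.005  0.026] turn [ 0.07 -0.07  0.36] now [ 0.4867 -0.1036  0.0442] t 4.8 F [-2.47 -2.43 17.16] M [-0.588  0.597 -0.013] q [-0.43  0.66  1.89 -0.    0.59 -0.28] w 0.0003
```

Hard at y=30 (17 N). Next: 6.

Call:
carry_out --pt "1 0 0 -0.35 0 0 0" --pt "1 0 0.96 -0.35 0 0 0" --pt "1 0 0.96 -0.3 0 0 0" --pt "1 0 0.96 -0.05 0 0 0" --pt "1 0 0.96 0 0 0 0" --pt "1 0 0.96 0 0 0 0"

```text
time: 5.4
position: [0.4827, -0.1267, 0.0424]
tool_rot: [0.997, -0.076, -0.0, -0.0]
ft_force: [-0.3, -1.6, 2.3]
grip_width: 0.0007
```

```bash
python3 -c "
from h import *
plan(deck(-.02,.006,.0435),YAW)"
```

```text
delta [ 0.028  0.016 -0.046] turn [-0.01  0.04  0.34] now [ 0.4827 -0.1267  0.0424] t 5.4 F [-0.34 -1.63  2.26] M [-0.282  0.029 -0.016] q [-0.48  0.67  1.88 -0.    0.59 -0.33] w 0.0007
```

Call:
carry_out --pt "1 0 0 -0.35 0 0 0" --pt "1 0 -0.48 -0.35 0 0 0" --pt "1 0 -0.48 -0.3 0 0 0" --pt "1 0 -0.48 -0.05 0 0 0" --pt "1 0 -0.48 0 0 0 0" --pt "1 0 -0.48 0 0 0 0"

```text
time: 6.0
position: [0.4846, -0.1146, 0.0439]
tool_rot: [0.997, -0.076, 0.0, -0.0]
ft_force: [-1.6, 3.5, 17.9]
grip_width: 0.0004
```

```bash
python3 -c "
from h import *
plan(deck(-.02,.018,.0435),YAW)"
```

```text
delta [0.027 0.028 0.018] turn [-0.05 -0.02  0.27] now [ 0.4846 -0.1146  0.0439] t 6.0 F [-1.61  3.48 17.92] M [0.693 0.258 0.026] q [-0.46  0.66  1.89  0.    0.59 -0.31] w 0.0004
```

Call:
carry_out --pt "1 0 0 -0.35 0 0 0" --pt "1 0 -0.96 -0.35 0 0 0" --pt "1 0 -0.96 -0.3 0 0 0" --pt "1 0 -0.96 -0.05 0 0 0" --pt "1 0 -0.96 0 0 0 0" --pt "1 0 -0.96 0 0 0 0"

```text
time: 6.6
position: [0.4882, -0.0914, 0.0438]
tool_rot: [0.997, -0.076, 0.0, -0.001]
ft_force: [-1.7, 6.2, 19.0]
grip_width: 0.0006
```

```bash
python3 -c "
from h import *
plan(deck(-.02,.042,.0435),YAW)"
```

```text
delta [0.03  0.008 0.011] turn [-0.06 -0.01  0.23] now [ 0.4882 -0.0914  0.0438] t 6.6 F [-1.7   6.19 19.  ] M [0.863 0.277 0.03 ] q [-0.41  0.66  1.89  0.    0.59 -0.26] w 0.0006
```

Every press agrees: slats 2 and 3 (y 18..42) are hard, and the pairs on both sides give way. The bearer is therefore at y ≈ 30 ±5. Now I'll fetch the weight.

```bash
python3 -c "
from h import *
plan([.45,.17,.22],YAW)"
```

```text
delta [ -3.103 -10.107  -7.039] turn [-0.06 -0.01  0.23] now [ 0.4882 -0.0914  0.0438] t 6.6 F [-1.7   6.19 19.  ] M [0.863 0.277 0.03 ] q [-0.41  0.66  1.89  0.    0.59 -0.26] w 0.0006
```

Call:
carry_out --pt "1 0 0 -2 0 0 0" --pt "1 0 0 -4 0 0 0" --pt "-1 -3.1 -10.1 -7 0 0 0" --pt "-1 -3.1 -10.1 -7 0 0 0" --pt "-1 -3.1 -10.1 -7 0 0 0" --pt "-1 -3.1 -10.1 -7 0 0 0" --pt "-1 -3.1 -10.1 -7 0 0 0" --pt "-1 -3.1 -10.1 -7 0 0 0"

```text
time: 7.4
position: [0.4493, 0.1721, 0.2181]
tool_rot: [0.997, -0.075, 0.0, -0.0]
ft_force: [-0.3, -0.9, -0.2]
grip_width: 0.0411
```

Call:
carry_out --pt "-1 0 0 0 0 0 0" --pt "-1 0 0 0 0 0 0"

```text
time: 7.6
position: [0.4497, 0.1692, 0.2171]
tool_rot: [0.997, -0.075, -0.0, 0.0]
ft_force: [0.6, -0.2, -0.3]
grip_width: 0.0563
```

```bash
python3 - <<'E'
from h import *
from rig import *
plan([.4505,.28,.1],YAW)
i=camera_info("wrist"); p,d=camera("wrist"); cv2.imwrite("pics/w2.png",p[:,:,::-1])
W=cloud(p,d,**i)
np.savez("/tmp/w2.npz",p=p,d=d,**i)
for s in spot_in("wrist","weight_mid"):
    r,c=map(int,s["pixel"]); print(s, W[r,c].round(3),p[r,c])
E
```

```text
delta [-0.631 -4.392  4.679] turn [0.06 0.03 0.36] now [0.4497 0.1692 0.2171] t 7.6 F [ 0.64 -0.24 -0.28] M [-0.091  0.057  0.017] q [ 0.13  0.34  1.79 -0.    1.01  0.28] w 0.0563
{'pixel': [60.2, 243.6], 'score': 0.66} [0.453 0.275 0.078] [218 219 218]
{'pixel': [49.6, 338.2], 'score': 0.64} [0.54  0.272 0.069] [ 2 57  5]
```

View pics/w2.png

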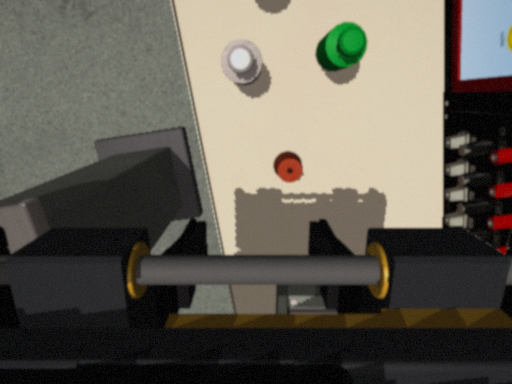

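The wrist view shows the grey steel weight at (60, 241), the green look-alike at (47, 343) and the bung at (167, 289).

```bash
python3 - <<'E'
from h import *
z=dict(np.load("/tmp/w2.npz")); W=cloud(**z)[30:100,215:275].reshape(-1,3)
k=W[(W[:,2]>.073)&(W[:,2]<.085)]; print("knob",len(k),cv2.minEnclosingCircle(k[:,:2].astype(np.float32)*1000),k.mean(0))
k=W[(W[:,2]>.03)&(W[:,2]<.085)]; print("all",cv2.minEnclosingCircle(k[:,:2].astype(np.float32)*1000))
E
```

```text
knob 589 ((450.7490234375, 275.8712463378906), 11.925209045410156) [0.45092808 0.27554788 0.07754166]
all ((450.7821960449219, 275.7218322753906), 19.908193588256836)
```

```bash
python3 -c "
from h import *
plan([.4507,.2762,.13],YAW)"
```

```text
delta [-0.617 -4.276  3.472] turn [0.06 0.08 0.21] now [0.4497 0.1683 0.2169] t 7.7 F [-0.98 -0.52  0.14] M [-0.108  0.027  0.021] q [ 0.13  0.34  1.79 -0.    1.01  0.28] w 0.0643
```

Call:
carry_out --pt "-1 -0.62 -4.28 0 0 0 0" --pt "-1 -0.62 -4.28 0 0 0 0" --pt "-1 -0.62 -4.28 0 0 0 0" --pt "-1 -0.62 -4.28 3.4 0 0 0" --pt "-1 -0.62 -4.28 3.4 0 0 0" --pt "-1 -0.62 -4.28 3.4 0 0 0" --pt "-1 -0.62 -4.28 3.4 0 0 0"

```text
time: 8.4
position: [0.4509, 0.2763, 0.1324]
tool_rot: [0.997, -0.077, -0.001, 0.001]
ft_force: [-1.0, 0.2, 0.3]
grip_width: 0.0872
```

```bash
python3 -c "
from h import *
plan([.4507,.2762,.016],YAW)"
```

```text
delta [ 0.000e+00 -1.000e-03  4.655e+00] turn [0.07 0.1  0.18] now [0.4509 0.2763 0.1324] t 8.4 F [-0.98  0.17  0.34] M [-0.102  0.011  0.042] q [ 0.34  0.53  1.76 -0.    0.86  0.49] w 0.0872
```

Call:
carry_out --pt "-1 0 0 1.5 0 0 0" --pt "-1 0 0 3 0 0 0" --pt "-1 0 0 4 0 0 0" --pt "-1 0 0 4.6 0 0 0" --pt "-1 0 0 4.6 0 0 0" --pt "-1 0 0 4.6 0 0 0"

```text
time: 9.0
position: [0.4525, 0.2778, 0.0194]
tool_rot: [0.997, -0.076, 0.002, -0.001]
ft_force: [-0.4, -0.1, 0.3]
grip_width: 0.0872
```

```bash
python3 -c "
from h import *
plan([.4507,.2762,.016],YAW)"
```

```text
delta [-0.061  0.073  0.134] turn [-0.09 -0.17  0.25] now [0.4525 0.2778 0.0194] t 9.0 F [-0.44 -0.14  0.31] M [-0.075  0.058  0.017] q [ 0.34  0.73  1.81 -0.    0.6   0.49] w 0.0872
```

Call:
carry_out --pt "0 0 0 0.08 0 0 0" --pt "0.4 0 0 0.08 0 0 0" --pt "0.4 0 0 0.08 0 0 0" --pt "0.4 0 0 0.08 0 0 0" --pt "1 0 0 0.08 0 0 0" --pt "1 0 0 0.08 0 0 0" --pt "1 0 0 0.08 0 0 0" --force 35

```text
time: 9.7
position: [0.4504, 0.2777, 0.0157]
tool_rot: [0.997, -0.076, -0.0, 0.0]
ft_force: [-0.3, 1.9, 2.1]
grip_width: 0.039
```

```bash
python3 -c "
from h import *
plan([.4507,.2762,.016],YAW)"
```

```text
delta [ 0.021  0.058 -0.012] turn [0.01 0.03 0.29] now [0.4504 0.2777 0.0157] t 9.7 F [-0.32  1.89  2.07] M [ 0.066 -0.227 -0.012] q [0.34 0.74 1.82 0.   0.59 0.49] w 0.039
```

Call:
carry_out --pt "1 0 0 -0.5 0 0 0" --pt "1 0 0 -1.5 0 0 0" --pt "1 0 0 -3 0 0 0" --pt "1 0 0 -5 0 0 0" --pt "1 0 0 -5 0 0 0" --pt "1 0 0 -5 0 0 0"

```text
time: 10.3
position: [0.4504, 0.2776, 0.1415]
tool_rot: [0.997, -0.076, 0.001, -0.0]
ft_force: [-1.1, -0.9, -7.1]
grip_width: 0.039
```

```bash
python3 -c "
from h import *
plan(deck(-.02,.03,.14),YAW)"
```

```text
delta [ 3.757 14.849  0.057] turn [-0.02 -0.06  0.3 ] now [0.4504 0.2776 0.1415] t 10.3 F [-1.1  -0.91 -7.15] M [-0.063  0.146 -0.039] q [ 0.34  0.52  1.75 -0.    0.87  0.49] w 0.039
```

Call:
carry_out --pt "1 0.2 0.8 0 0 0 0" --pt "1 0.6 2.4 0 0 0 0" --pt "1 1.1 4.2 0 0 0 0" --pt "1 1.5 6 0 0 0 0" --pt "1 2 7.8 0 0 0 0" --pt "1 2.4 9.6 0 0 0 0" --pt "1 2.9 11.4 0 0 0 0" --pt "1 3.2 12.8 0 0 0 0"

```text
time: 11.1
position: [0.4797, -0.0529, 0.1385]
tool_rot: [0.997, -0.077, -0.002, -0.0]
ft_force: [0.3, -0.3, -7.3]
grip_width: 0.0392
```

```bash
python3 -c "
from h import *
plan(deck(-.02,.03,.085),YAW)"
```

```text
delta [0.611 1.958 2.135] turn [-0.03  0.27  0.21] now [ 0.4797 -0.0529  0.1385] t 11.1 F [ 0.35 -0.27 -7.28] M [-0.031 -0.05   0.016] q [-0.34  0.47  1.86 -0.    0.81 -0.19] w 0.0392
```

Call:
carry_out --pt "1 0.4 1.0 0 0 0 0" --pt "1 0.6 1.8 0 0 0 0" --pt "1 0.6 1.95 1 0 0 0" --pt "1 0.6 1.95 2.1 0 0 0" --pt "1 0.6 1.95 2.1 0 0 0" --pt "1 0.6 1.95 2.1 0 0 0"

```text
time: 11.7
position: [0.4867, -0.1002, 0.0865]
tool_rot: [0.997, -0.076, -0.003, -0.001]
ft_force: [0.9, 0.8, -7.5]
grip_width: 0.0392
```

```bash
python3 - <<'E'
from h import *
from rig import *
plan(deck(-.02,.03,.063),YAW)
p,d=camera("scene"); i=camera_info("scene"); W=cloud(p,d,**i)
cv2.imwrite("pics/s3.png",cv2.resize(p[150:300,200:360,::-1],None,fx=4,fy=4,interpolation=cv2.INTER_CUBIC))
q,dd=camera("side");cv2.imwrite("pics/d3.png",cv2.resize(q[80:230,180:340,::-1],None,fx=4,fy=4,interpolation=cv2.INTER_CUBIC))
plan(deck(-.02,.03,.063),YAW)
E
```

```text
delta [0.04 0.13 0.94] turn [-0.09  0.34  0.3 ] now [ 0.4867 -0.1002  0.0865] t 11.7 F [ 0.93  0.82 -7.53] M [-0.093  0.026  0.028] q [-0.43  0.58  1.86 -0.    0.7  -0.28] w 0.0392
delta [-0.054  0.112  1.015] turn [-0.    0.01  0.32] now [ 0.4888 -0.101   0.0884] t 11.8 F [ 0.56  0.47 -6.24] M [-0.087 -0.009  0.032] q [-0.43  0.58  1.86 -0.    0.7  -0.28] w 0.0391
```

View pics/s3.png

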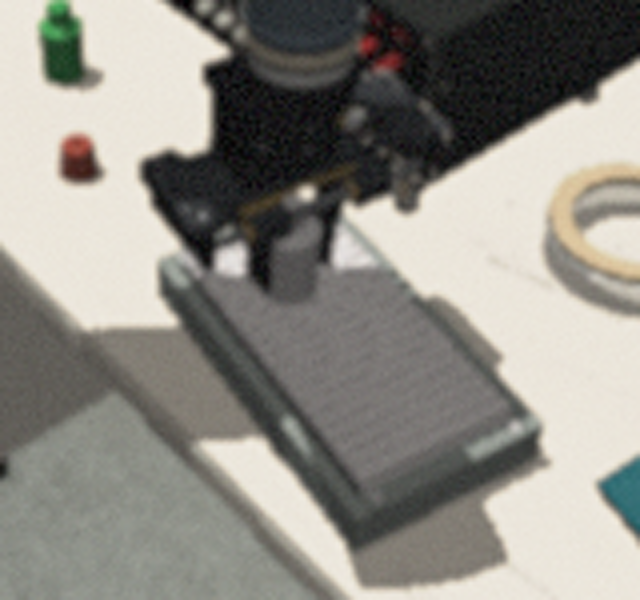

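View pics/d3.png

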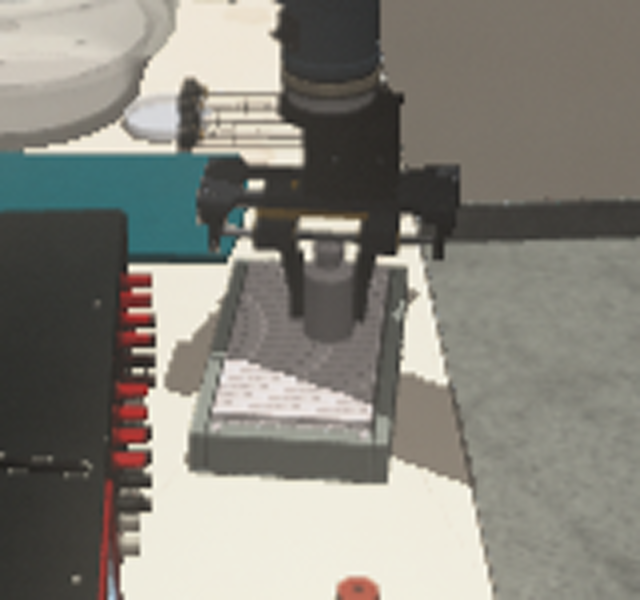

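```bash
python3 - <<'E'
from h import *
from rig import *
from scipy.optimize import least_squares
plan(deck(-.02,.03,.063),YAW)
for n,o in [("scene",(205,225,266,282)),("side",(147,166,255,269))]:
    p,d=camera(n); i=camera_info(n); W=cloud(p,d,**i)[o[0]:o[1],o[2]:o[3]].reshape(-1,3)
    s=W[(W[:,2]>.071)&(W[:,2]<.095)]
    m=s[:,:2].mean(0); v=m-i["origin"][:2]; v/=np.linalg.norm(v)
    f=least_squares(lambda c:np.hypot(s[:,0]-c[0],s[:,1]-c[1])-.02,m+v*.015,loss="soft_l1",f_scale=.002)
    a=np.radians(YAW); e=f.x-C
    print(n,len(s),f.x.round(4),"deck x,y",(e@[np.cos(a),np.sin(a)]).round(4),(e@[-np.sin(a),np.cos(a)]).round(4),"res",np.sqrt(np.mean(f.fun**2)).round(4))
plan(deck(-.02,.03,.063),YAW)
E
```

```text
delta [-0.054  0.112  1.015] turn [-0.    0.01  0.32] now [ 0.4888 -0.101   0.0884] t 11.8 F [ 0.56  0.47 -6.24] M [-0.087 -0.009  0.032] q [-0.43  0.58  1.86 -0.    0.7  -0.28] w 0.0391
scene 68 [ 0.4871 -0.1009] deck x,y -0.0203 0.0326 res 0.0022
side 77 [ 0.4894 -0.1024] deck x,y -0.0178 0.0315 res 0.0018
delta [-0.081  0.107  1.045] turn [ 0.03 -0.1   0.32] now [ 0.4894 -0.1012  0.0891] t 11.9 F [-0.2  -0.11 -7.25] M [-0.134  0.087  0.006] q [-0.43  0.58  1.86  0.    0.7  -0.28] w 0.0392
```

Call:
carry_out --pt "1 -0.05 0.1 0 0 0 0" --pt "1 -0.05 0.1 0.5 0 0 0" --pt "1 -0.05 0.1 0.9 0 0 0" --pt "1 -0.05 0.1 1.05 0 0 0" --pt "1 -0.05 0.1 1.05 0 0 0" --pt "1 -0.05 0.1 1.05 0 0 0"

```text
time: 12.5
position: [0.4872, -0.1035, 0.0621]
tool_rot: [0.997, -0.076, 0.0, 0.0]
ft_force: [0.1, 0.9, -5.8]
grip_width: 0.0391
```

```bash
python3 -c "
from h import *
plan(deck(-.02,.03,.0605),YAW)"
```

```text
delta [-0.005  0.003  0.065] turn [ 0.   -0.    0.29] now [ 0.4872 -0.1035  0.0621] t 12.5 F [ 0.11  0.9  -5.8 ] M [-0.098  0.084 -0.03 ] q [-0.43  0.63  1.88 -0.    0.64 -0.28] w 0.0391
```

Call:
carry_out --pt "1 0 0 0.05 0 0 0" --pt "1 0 0 0.05 0 0 0" --pt "1 0 0 0.05 0 0 0"

```text
time: 12.8
position: [0.4875, -0.1036, 0.0612]
tool_rot: [0.997, -0.076, 0.001, 0.0]
ft_force: [0.0, 0.3, -4.7]
grip_width: 0.0393
```

```bash
python3 -c "
from h import *
plan(deck(-.02,.03,.0605),YAW)"
```

```text
delta [-0.018  0.001  0.027] turn [ 0.02 -0.06  0.3 ] now [ 0.4875 -0.1036  0.0612] t 12.8 F [ 0.01  0.27 -4.65] M [-0.121  0.084  0.016] q [-0.43  0.63  1.88 -0.    0.63 -0.28] w 0.0393
```

Call:
carry_out --pt "1 0 0 0.03 0 0 0" --pt "1 0 0 0.03 0 0 0" --pt "1 0 0 0.03 0 0 0"

```text
time: 13.1
position: [0.4875, -0.1036, 0.0605]
tool_rot: [0.997, -0.076, 0.001, 0.0]
ft_force: [0.1, -1.0, 3.0]
grip_width: 0.0394
```

```bash
python3 -c "
from h import *
plan(deck(-.02,.03,.0605),YAW)"
```

```text
delta [-0.017  0.     0.001] turn [ 0.02 -0.06  0.3 ] now [ 0.4875 -0.1036  0.0605] t 13.1 F [ 0.13 -1.02  2.99] M [0.09  0.208 0.013] q [-0.43  0.63  1.88 -0.    0.63 -0.28] w 0.0394
```

Contact is hard: the force went from -4.7 to +3 N within about 0.7 mm. Releasing.

Call:
carry_out --pt "0 0 0 0 0 0 0" --pt "-0.3 0 0 0 0 0 0" --pt "-0.3 0 0 0 0 0 0" --pt "-0.6 0 0 0 0 0 0" --pt "-0.6 0 0 0 0 0 0" --pt "-0.6 0 0 0 0 0 0"

```text
time: 13.7
position: [0.4871, -0.1035, 0.06]
tool_rot: [0.997, -0.076, 0.0, 0.0]
ft_force: [0.7, 0.1, -0.0]
grip_width: 0.0677
```

Call:
carry_out --pt "-0.6 0 0 -0.5 0 0 0" --pt "-0.6 0 0 -1.5 0 0 0" --pt "-0.6 0 0 -3 0 0 0" --pt "-0.6 0 0 -5 0 0 0" --pt "-0.6 0 0 -6 0 0 0" --pt "-0.6 -3 -8 -6 0 0 0" --pt "-0.6 -3 -8 -6 0 0 0" --pt "-0.6 -3 -8 -6 0 0 0"

```text
time: 14.5
position: [0.4558, 0.0445, 0.2104]
tool_rot: [0.997, -0.077, 0.001, -0.0]
ft_force: [-0.5, -0.2, -0.1]
grip_width: 0.0698
```

Call:
carry_out --pt "-0.6 0 -3 0 0 0 0" --pt "-0.6 0 -3 0 0 0 0" --pt "-0.6 0 -3 0 0 0 0"

```text
time: 14.8
position: [0.4676, 0.1204, 0.2101]
tool_rot: [0.997, -0.073, 0.0, -0.0]
ft_force: [0.9, 0.0, 1.0]
grip_width: 0.0695
```

```bash
python3 - <<'E'
from h import *
from rig import *
plan([.45,.15,.2],YAW)
a=np.radians(YAW)
for n,o in [("scene",(190,245,250,300)),("side",(125,175,250,290))]:
    p,d=camera(n); i=camera_info(n); W=cloud(p,d,**i)
    cv2.imwrite(f"pics/{n}4.png",cv2.resize(p[o[0]-30:o[1]+60,o[2]-50:o[3]+60,::-1],None,fx=4,fy=4,interpolation=cv2.INTER_CUBIC))
    w=W[o[0]:o[1],o[2]:o[3]].reshape(-1,3); w=w[np.hypot(*(w[:,:2]-deck(-.02,.03,0)[:2]).T)<.03]
    k=w[w[:,2]>.112]; 
    for nm,k in (("knobtop",k),):
        e=k[:,:2].mean(0)-C; print(n,len(k),"max z",np.percentile(w[:,2],[98,100]).round(4),"knob deck",(e@[np.cos(a),np.sin(a)]).round(4),(e@[-np.sin(a),np.cos(a)]).round(4),"medz",np.median(k[:,2]).round(4))
    from scipy.optimize import least_squares
    for lo,hi in ((.052,.075),(.075,.096)):
        s=w[(w[:,2]>lo)&(w[:,2]<hi)]; m=s[:,:2].mean(0); v=m-i["origin"][:2]; v/=np.linalg.norm(v)
        f=least_squares(lambda c:np.hypot(s[:,0]-c[0],s[:,1]-c[1])-.02,m+v*.015,loss="soft_l1",f_scale=.002); e=f.x-C
        print("  ",lo,len(s),"deck",(e@[np.cos(a),np.sin(a)]).round(4),(e@[-np.sin(a),np.cos(a)]).round(4))
E
```

```text
delta [-0.87  -1.069  0.404] turn [-0.04 -0.04  0.57] now [0.4676 0.1204 0.2101] t 14.8 F [0.93 0.05 0.96] M [-0.13   0.076 -0.006] q [0.02 0.35 1.8  0.   0.99 0.17] w 0.0695
scene 62 max z [0.1234 0.1247] knob deck -0.024 0.0252 medz 0.1214
   0.052 82 deck -0.0208 0.0297
   0.075 68 deck -0.0208 0.0298
side 17 max z [0.1221 0.1241] knob deck -0.0251 0.0332 medz 0.1197
   0.052 84 deck -0.0183 0.0294
   0.075 55 deck -0.0183 0.0295
```

View pics/scene4.png

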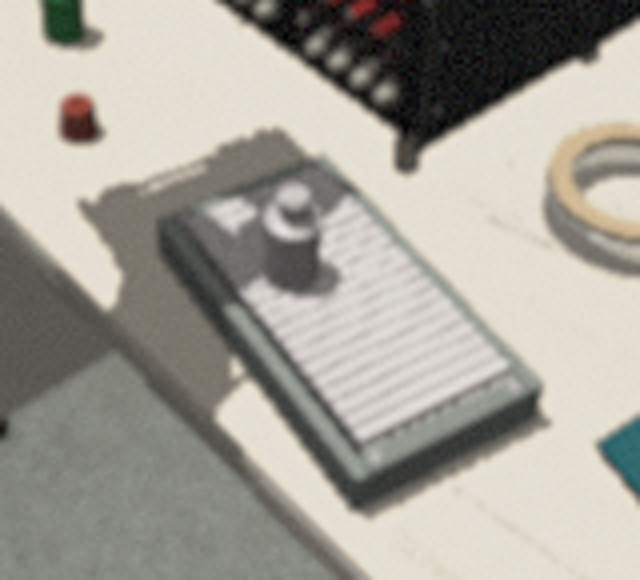

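View pics/side4.png

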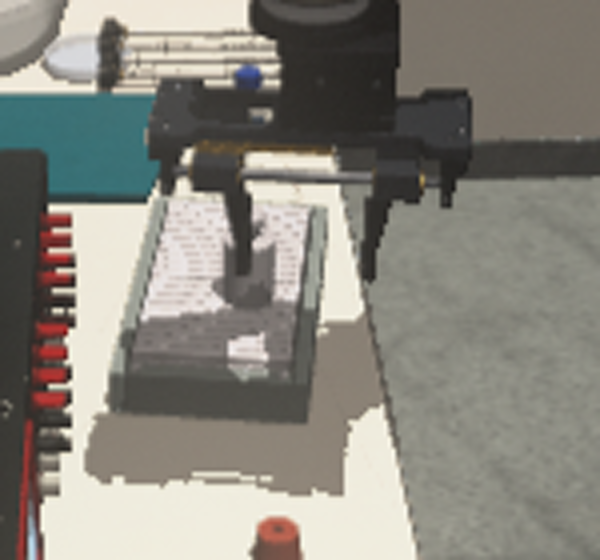

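The weight stands upright at deck y ≈ 29.6. Its top is at about 0.123 m, roughly 1 mm below the height with no sinking, so the bearer is carrying it. Handing in.

```bash
python3 -c "
from rig import *
print(hand_in())"
```

```text
the job is handed in; nothing more can be done
None
```

The steel weight is standing upright on the slats above the bearer, and I handed the job in at about 15 s of the 72 s allowed.

- **Finding the bearer:** I pressed about 2–3 mm with closed fingers at six places along the slats. At deck y = 78, 54 and 6 mm the slats gave way (under 3 N). At y = 30, 18 and 42 mm they were hard (17–19 N). Only the two slats covering y = 18–42 mm lie over the bearer, so its centre line is at y ≈ 30 ± 5 mm.
- **Placing the weight:** I told the bare steel weight from the green and blue look-alikes by colour and gripped it across the cylinder. I lowered it at y ≈ 30 mm until it met hard contact, then released it and moved the arm clear.
- **Last checks:** Both cameras put the weight at deck y ≈ 29.6 mm. The centres fitted low and high on the cylinder agree to 0.1 mm, so it shows no lean. Its top is at about 0.123 m, roughly 1 mm down, which is what the bearer's rubber allows for.
- **Less certain readings:** The knob position was less consistent (y = 25 mm in the scene camera, 33 mm in the side camera). I put this down to partial views, and in the side view a finger covered part of the knob.
- **Other objects:** I did not touch the bottle, the timer or the bung.

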